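# Turn the parts organiser until the heatsink is at the front

## Robot

A 6-joint arm with a two-finger parallel gripper is mounted at the origin on the work surface. World frame = base frame: x ahead of the robot, y to its left, z up, the work surface at z = 0. Lengths are in m, angles in rad, forces in N, time in s.
With the tool pointing down it reaches from about 0.275 to 0.825 m from the base axis. Payload 5.2 kg.
Tool frame: the origin (TCP) lies midway between the tips of the shut fingers; the grasp point (between the pads) lies tcp_to_grasp behind it (tcp_to_grasp is the distance from the TCP to the grasp point, in m); z points along the fingers, y is the direction in which the jaws open and shut (so a half turn about z gives the same grasp; the last joint's range is limited). The gripper opens to 93 mm and grips with 3 to 60 N. Pads are 15 mm wide; open, the fingers measure 128 mm over their backs; the gripper's body (75 mm by 188 mm) begins 65 mm behind the grasp point.
Start: joints at [-1.528, 0.259, 1.535, -0, 1.348, -0.203], TCP at [0.134, -0.533, 0.219] pointing down, gripper open.
Joint ranges: [-3.14, 3.14], [-0.91, 2.08], [0.19, 2.58], [-1.22, 4.36], [0.22, 2.71], [-3.12, 3.12]. Speed limits (rad/s): [2.57, 2.57, 3.14, 3.14, 3.14, 3.14].

## Interface

Orientations are given as a unit quaternion [w, x, y, z].
In Python, from cell import * gives the robot as it stands.
- The arm moves only by the tool apply_moves, never from a script. Its argument "moves" is one flat list of numbers, 7 for each row, row after row: the shift along the world's x, y, z each as a share of 100 mm, from -1 to 1, then the turn, a rotation vector about the world's x, y, z each as a share of 60 degrees, from -1 to 1, then the gripper's target within -1 to 1 (fully open at 1, half-way at 0, shut at -1). In form: [dx, dy, dz, wx, wy, wz, gripper, dx, dy, dz, wx, wy, wz, gripper, ...]. A call has exactly 10 rows; each row shifts and turns the commanded pose from where the row before left it; what a row does not reach is not made up. A row lasts 1/10 s, in which the tool goes at most 50 mm and 8.59 degrees, less where a joint would pass 70% of its speed; a pose out of reach is approached as far as the arm can. A call with a number of a shift or a turn outside -1 to 1 is refused whole. A call with a gripper value outside its range is refused whole. The fingers move at their own pace and stop on an object; "force" is the grip in N (left out, the last holds). Time passes only in rows, so rows that do not move let the fingers close, or fill a call up. It gives the time, the measured TCP pose, the force and the opening at its end, in the units of the state.
- observe(): the state, without advancing time (a new reading comes with each control period).
- get_image(name): name is "scene" or "top" or "wrist"; returns the picture (384x512x3 uint8, red, green, blue); there is no depth.
- camera_model(name): a dict with "fx", "fy", "cx", "cy" (pixels), "extrinsics" (4x4, takes a point from world to camera coordinates). Camera axes: x right, y down, z forward; pixel columns grow to the right and rows downward; lengths in m; the calibration is good to about 2 mm. A picture is of the moment at which its call begins: read the wrist's pose just before it. camera_model takes no time and is no camera call; for the wrist camera it gives the pose at the moment of the call.
- job_done(): hands the job in, once; it reports no verdict.
The state is a dict: "time": time; "joint_positions": joint angles; "qd": joint speeds; "effort": joint torques, N m; "ee_pos": TCP position; "orientation": TCP orientation; "force": force on the tool from outside, world axes, zero at the start; "ft_torque": the same for the moment, N m; "finger_gap": finger opening in m.
Only numpy, scipy, OpenCV 4.12 (cv2) and the standard library are available. Lean on these libraries where they do the work, as an engineer would, in place of code of your own. Each camera call takes 0.05 s, during which the arm holds its last target.

## Task

Spin the rotating parts organiser by pushing the posts on its rim until the bay with the finned heatsink faces front, centred on the pointer tongue that sticks out of the organiser's foot, then let go and leave it at rest. Only push: do not touch or lift any of the parts in its bays, and leave everything else on the desk where it stands.

Things in the scene. Friction and masses are not known exactly. Their poses are not given: they have to be found in the camera images.
- foot: Fixed black foot under the rotating organiser: disc dia 190, 20 high, with one flat tongue (30 wide, 8 high) ending in a point 200 from the axis: the pointer that marks the front. It shows beyond the tray's rim on the robot's side. Origin on the axis at desk height, z up; its own -x axis points along the tongue. It cannot move; place and heading vary.
- turntable: Round grey tray, dia 280, that turns without stops, either way, about the vertical axis through the foot's origin; about 1.5 N at the rim turns it, no spring, hardly any coasting. Origin on the axis, 22 above the desk, z up; x and y turn with it. Disc top 34 above the desk. Six bays centred at 0, 60, 120.. degrees from its own x; the heatsink's bay is the one at its own -x.
- rim_post (a point): Top of one of six alike upright steel posts for pushing, fixed on the tray's rim: dia 12, radius 127 from the axis, tops 79 above the desk. They stand at 30, 90, 150, 210, 270, 330 degrees from the tray's own x, counter-clockwise from above; this one is at 150. Radial walls at the same angles (to 52 above the desk) and a lip at radius 113 (to 46) part and close the bays.
- heatsink_center (a point): Centre of the heatsink: the only finned part, a bare aluminium block 36 x 36 with upright fins, 28 high, standing loose in a bay of the tray about 74 from the axis. The point is half-way up, 14 above the tray's top, 48 above the desk.
- speaker_cube: Cream loudspeaker cube, 85 each way, loose on the desk to the right; origin under its centre. Leave it.
- morse_key: Morse key on a dark wooden board 120 x 70, 49 high, brass lever, loose on the desk to the right; origin under its centre. Leave it.
- mug: White mug, dia 80, 90 high, loose on the desk to the left; origin under its centre. Leave it.
- boom_tip (a point): Microphone clamp at the end of the black steel swing arm at the far left, 199 above the desk; the microphone hangs to 107 above the desk. The arm's upright stands at the far left rear corner, 270 from this point. Leave it.
- phone_plug: Loose part in another bay of the tray, phone plug: chrome barrel dia 15 with a thin pin, 58 long, lying flat; origin under its centre. Do not touch.
- fuse_cap: Loose part in another bay of the tray, fuse cap: small red stepped button, dia 22, 20 high; origin under its centre. Do not touch.
- spare_knob: Loose part in another bay of the tray, spare control knob: black disc, dia 34, 19 high; origin under its centre. Do not touch.
- toroid: Loose part in another bay of the tray, dark ring core: dia 36, hole dia 20, 12 high; origin under its centre. Do not touch.
- relay: Loose part in another bay of the tray, relay: black block 28 x 22, 20 high; origin under its centre. Do not touch.
Mind the look-alikes: they are no part of the job. What is shaped like the part that bears heatsink_center but green or red is not meant.

How it is judged:
At the end, for the whole second after the job is handed in: The heatsink's centre is within 14 mm to either side of the pointer's line, on the pointer's side of the axis, and the bay's middle within 0.22 rad of that line; the heatsink and the other parts still stand in the tray, and tray and parts are at rest (y of heatsink_center in the frame of foot between -0.014 and 0.014 m and x of heatsink_center in the frame of foot between -0.105 and -0.045 m and angle between the x axis of turntable and the x axis of foot, either way round below 0.22 rad and x of heatsink_center in the frame of turntable between -0.105 and -0.045 m and y of heatsink_center in the frame of turntable between -0.03 and 0.03 m and horizontal distance between each of phone_plug, fuse_cap, spare_knob, toroid, relay and turntable below 0.105 m and z of each of phone_plug, fuse_cap, spare_knob, toroid, relay in the frame of turntable below 0.022 m and linear speed of each of phone_plug, fuse_cap, spare_knob, toroid, relay, heatsink below 0.02 m/s and angular speed of turntable below 0.05 rad/s and z of heatsink_center in the frame of turntable below 0.032 m); the robot touches nothing.
It fails at once if the heatsink is lifted, or leaves its bay (z of heatsink_center in the frame of turntable above 0.04 m or not (x of heatsink_center in the frame of turntable between -0.105 and -0.045 m and y of heatsink_center in the frame of turntable between -0.03 and 0.03 m)).
It fails at once if the robot presses on a part in the tray (over 1.5 N) (contact force between any of the arm, the fingers and heatsink above 1.5 N or contact force between any of the arm, the fingers and phone_plug above 1.5 N or contact force between any of the arm, the fingers and fuse_cap above 1.5 N or contact force between any of the arm, the fingers and spare_knob above 1.5 N or contact force between any of the arm, the fingers and toroid above 1.5 N or contact force between any of the arm, the fingers and relay above 1.5 N).
It fails at once if another part is lifted or leaves the tray (not (horizontal distance between each of phone_plug, fuse_cap, spare_knob, toroid, relay and turntable below 0.105 m and z of each of phone_plug, fuse_cap, spare_knob, toroid, relay in the frame of turntable below 0.022 m)).
It fails at once if the speaker cube, the morse key or the mug is moved more than 20 mm (distance of any of speaker_cube, morse_key, mug from where it was at the start of the episode above 0.02 m).
It fails at once if the microphone boom is swung more than 30 mm (distance of boom_tip from where it was at the start of the episode above 0.03 m).
It also fails if it takes over 51 s, if anything falls off the work surface, if the arm or the gripper's body presses on something with over 40 N, if the wrist force passes 120 N, or if a joint passes its speed limit or range.

## Working session

There is one attempt and no reset: what is moved stays moved. The work goes in short steps, Python scripts to look and compute and a tool call to move; the robot and the scene stay as the last step left them, time stands still between calls to the robot, and variables do not carry over. Pictures are saved under pics/ and viewed, and the job is handed in when it is done.

Besides the shell and the picture viewer there is one more tool, called after "Request:" by a JSON object that holds its "name" and its "arguments", one argument or row to a line. apply_moves: Moves the arm, as the interface text tells. Shift numbers are shares of 100 mm and turn numbers shares of 60 degrees, none past 1 either way. Its arguments: {"type":"object","properties":{"moves":{"type":"array","items":{"type":"number"}},"force":{"type":"number"}},"required":["moves"]}

```bash
mkdir -p pics; ls; python3 - <<'E'
from cell import *
import cv2
print(observe())
for n in ["scene","top"]:
    im=get_image(n); cv2.imwrite(f"pics/{n}0.png",im[:,:,::-1]); m=camera_model(n); print(n,m)
E
```

```text
pics
{'time': 0.0, 'joint_positions': array([-1.52778964e+00,  2.59347863e-01,  1.53607781e+00,  6.88315850e-07,
        1.34796679e+00, -2.02825447e-01]), 'qd': array([-0.00118575,  0.00092782,  0.00119179, -0.00074904,  0.00111898,
        0.00222001]), 'effort': array([-5.77797764e-04, -4.37308359e+01, -2.84002519e+01,  7.17913778e-02,
        4.15575737e-02, -1.65328920e-04]), 'ee_pos': array([ 0.13383589, -0.5329162 ,  0.21781719]), 'orientation': array([-8.97005635e-04,  9.92454934e-01,  1.22606664e-01,  7.21687792e-05]), 'force': array([ 0.450186  ,  0.51972087, -0.85973291]), 'ft_torque': array([-0.01044558, -0.00179286, -0.03254498]), 'finger_gap': 0.09307911978963955}
scene {'fx': 464.4400788387002, 'fy': 464.4400788387002, 'cx': 251.81122315020133, 'cy': 198.26154972339936, 'extrinsics': array([[ 0.76544236,  0.6434959 ,  0.00332036, -0.45887571],
       [ 0.40240765, -0.47462718, -0.78281359, -0.09099602],
       [-0.5021614 ,  0.60053482, -0.62224742,  1.59371822],
       [ 0.        ,  0.        ,  0.        ,  1.        ]])}
top {'fx': 447.4396209758993, 'fy': 447.4396209758993, 'cx': 253.30145773642204, 'cy': 196.0898486696061, 'extrinsics': array([[ 0.02562476, -0.99964009,  0.00794175,  0.02768625],
       [-0.99370326, -0.02633778, -0.1089043 ,  0.57044295],
       [ 0.10907427, -0.0051011 , -0.99402051,  1.54499835],
       [ 0.        ,  0.        ,  0.        ,  1.        ]])}
```

View pics/scene0.png

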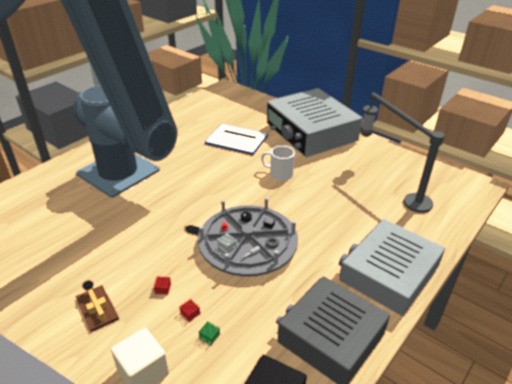

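View pics/top0.png

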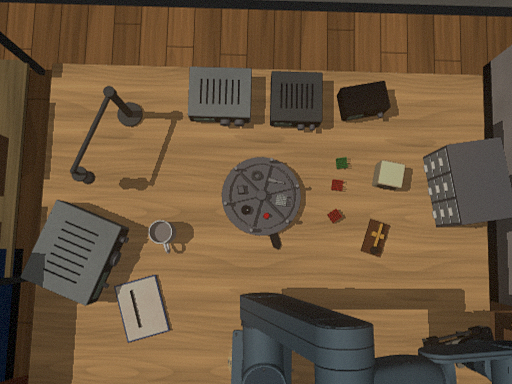

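```bash
python3 - <<'E'
import cv2
im=cv2.imread("pics/top0.png")
cv2.imwrite("pics/topcrop.png",cv2.resize(im[100:280,150:350],None,fx=4,fy=4,interpolation=cv2.INTER_CUBIC)[:600*2][:720])
c=im[110:260,160:340];cv2.imwrite("pics/topcrop.png",cv2.resize(c,None,fx=4,fy=4,interpolation=cv2.INTER_CUBIC))
E
```

```text
(no output)
```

View pics/topcrop.png

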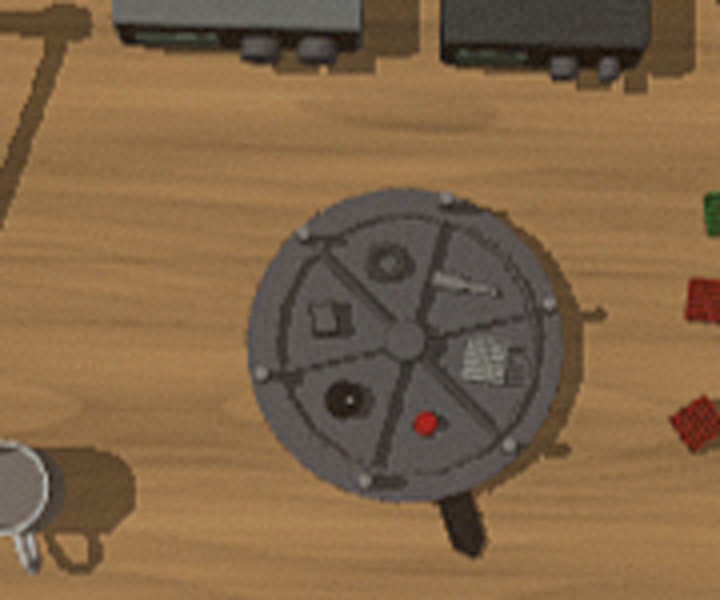

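```bash
python3 - <<'E'
import cv2
im=cv2.imread("pics/scene0.png")
c=im[185:285,170:310];cv2.imwrite("pics/scrop.png",cv2.resize(c,None,fx=5,fy=5,interpolation=cv2.INTER_CUBIC))
E
```

```text
(no output)
```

View pics/scrop.png

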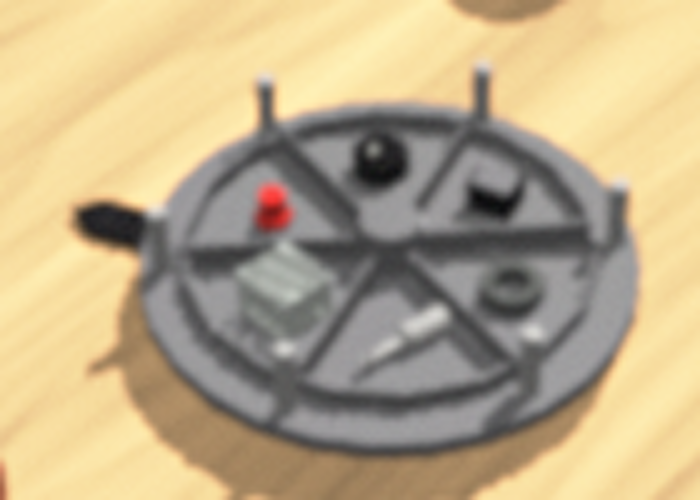

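The heatsink is the grey finned block in the tray at top pixel (281,200). Its look-alikes lie loose on the desk: red at (338,185) and (335,215), green at (342,162). In the close crop it is bare, light and finned, and it stands in a tray bay. The red cap's bay faces the tongue now.

```bash
cat > h.py <<'E'
import numpy as np
from cell import *
from scipy.optimize import least_squares
def ray(name,uv,z,m=None):
    m=m or camera_model(name); E=m["extrinsics"]; R,t=E[:3,:3],E[:3,3]
    c=-R.T@t; d=R.T@np.array([(uv[0]-m["cx"])/m["fx"],(uv[1]-m["cy"])/m["fy"],1])
    return c+d*(z-c[2])/d[2]
def crop(p,ox,oy,s): return ((p[0]+.5)/s-.5+ox,(p[1]+.5)/s-.5+oy)
def fit(P):
    # P 6 posts; 60deg spaced, radius .127
    P=np.array(P)[:,:2]
    def r(x):
        a=np.arctan2(P[:,1]-x[1],P[:,0]-x[0]); k=np.round((a-x[2])/(np.pi/3)); a0=x[2]+k*np.pi/3
        return (P-x[:2]-.127*np.c_[np.cos(a0),np.sin(a0)]).ravel()
    c=P.mean(0); a=np.arctan2(*(P[0]-c)[::-1])
    s=least_squares(r,[*c,a]); return s.x,r(s.x).reshape(-1,2)
E
python3 - <<'E'
from h import *
posts=[(447,199),(548,303),(510,446),(365,481),(262,373),(304,233)]
P=[ray("top",crop(p,160,110,4),.079) for p in posts]
x,r=fit(P); print("top fit",x,np.rad2deg(x[2])); print((r*1000).round(1))
tip=ray("top",crop((473,557),160,110,4),.008); d=tip[:2]-x[:2]
print("tip",tip,np.hypot(*d),np.rad2deg(np.arctan2(d[1],d[0])))
h=ray("top",crop((484,360),160,110,4),.055);d=h[:2]-x[:2]
print("hs",h,np.hypot(*d),np.rad2deg(np.arctan2(d[1],d[0])))
for p,q in zip(P,posts): print(q,p.round(4),np.rad2deg(np.arctan2(p[1]-x[1],p[0]-x[0])).round(1))
ps=[(265,84),(482,70),(619,187),(157,212),(284,349),(533,333)]
P=[ray("scene",crop(p,170,185,5),.079) for p in ps]
x2,r=fit(P); print("scene fit",x2,np.rad2deg(x2[2])); print((r*1000).round(1))
tip=ray("scene",crop((76,217),170,185,5),.008); d=tip[:2]-x2[:2]
print("tip",tip,np.hypot(*d),np.rad2deg(np.arctan2(d[1],d[0])))
for n,p in [("mug",(160,232)),("key",(375,237)),("cube",(390,175)),("boom",(82,177))]:
    print(n,ray("top",p,.05).round(3))
E
```

```text
top fit [ 0.57129247  0.01619073 -0.25655987] -14.699798025473232
[[-1.  -0.2]
 [ 0.3  1.7]
 [-0.1 -0.1]
 [ 0.5 -0.4]
 [ 0.7 -0.5]
 [-0.4 -0.4]]
tip [ 0.38696487 -0.04909896  0.008     ] 0.19554899108113766 -160.4956210416172
hs [ 0.55708293 -0.05235657  0.055     ] 0.07000458723853994 -101.71127905954172
(447, 199) [ 0.6932 -0.0162  0.079 ] -14.9
(548, 303) [ 0.6051 -0.1047  0.079 ] -74.4
(510, 446) [ 0.4818 -0.0742  0.079 ] -134.7
(365, 481) [0.449  0.0481 0.079 ] 165.4
(262, 373) [0.5385 0.1382 0.079 ] 105.1
(304, 233) [0.6602 0.106  0.079 ] 45.3
scene fit [0.57327589 0.01300945 2.88601647] 165.35656328419088
[[ 2.4 -2.3]
 [ 0.8 -1.4]
 [-0.4 -1.1]
 [-0.6  1.4]
 [-1.1  1.6]
 [-1.1  1.7]]
tip [ 0.39102591 -0.05664224  0.008     ] 0.19510615805166273 -159.08430851382732
mug [0.435 0.361 0.05 ]
key [ 0.437 -0.381  0.05 ]
cube [ 0.655 -0.435  0.05 ]
boom [0.619 0.641 0.05 ]
```

Request:
{"name": "apply_moves", "arguments": {
  "moves": [0.19,0.21,0,0,0,0.035,-1,0.19,0.21,0,0,0,0.035,-1,0.19,0.21,0,0,0,0.035,-1,0.19,0.21,0,0,0,0.035,-1,0.19,0.21,0,0,0,0.035,-1,0.19,0.21,0,0,0,0.035,-1,0.19,0.21,0,0,0,0.035,-1,0.19,0.21,0,0,0,0.035,-1,0.19,0.21,0,0,0,0.035,-1,0.19,0.21,0,0,0,0.035,-1]
}}

```text
time: 1.1
ee_pos: [0.3244, -0.3223, 0.2184]
orientation: [-0.0, 0.953, 0.302, -0.0]
force: [-0.4, 0.2, -0.3]
finger_gap: 0.0175
```

Request:
{"name": "apply_moves", "arguments": {
  "moves": [0.19,0.21,0,0,0,0.035,-1,0.19,0.21,0,0,0,0.035,-1,0.19,0.21,0,0,0,0.035,-1,0.19,0.21,0,0,0,0.035,-1,0.19,0.21,0,0,0,0.035,-1,0.19,0.21,0,0,0,0.035,-1,0.19,0.21,0,0,0,0.035,-1,0.19,0.21,0,0,0,0.035,-1,0.19,0.21,0,0,0,0.035,-1,0,0,0,0,0,0,-1]
}}

```text
time: 2.1
ee_pos: [0.4962, -0.1321, 0.2182]
orientation: [-0.001, 0.89, 0.456, 0.0]
force: [-0.6, -0.2, 0.2]
finger_gap: 0.0008
```

```bash
cat > st.py <<'E'
from h import *
import cv2,sys
o=observe(); w,x,y,z=o["orientation"]
jy=np.array([2*(x*y-w*z),1-2*(x*x+z*z),2*(y*z+w*x)])
p=o["ee_pos"]; c=np.array([.572,.015]); d=p[:2]-c
print("t",o["time"],p.round(4),"jaw",np.rad2deg(np.arctan2(jy[1],jy[0])).round(1),"R",np.hypot(*d).round(4),"ang",np.rad2deg(np.arctan2(d[1],d[0])).round(1),"F",o["force"].round(2),"gap",o["finger_gap"])
if len(sys.argv)>1:
    a=sys.argv[1]
    im=get_image("top");cv2.imwrite(f"pics/t{a}.png",cv2.resize(im[110:260,160:340,::-1],None,fx=4,fy=4,interpolation=cv2.INTER_CUBIC))
    im=get_image("scene");cv2.imwrite(f"pics/s{a}.png",cv2.resize(im[165:285,150:310,::-1],None,fx=5,fy=5,interpolation=cv2.INTER_CUBIC))
E
python3 st.py 1
```

```text
t 2.1 [ 0.4962 -0.1321  0.2182] jaw -35.8 R 0.1655 ang -117.3 F [-0.56 -0.18  0.22] gap 0.0007831375933972154
```

View pics/s1.png

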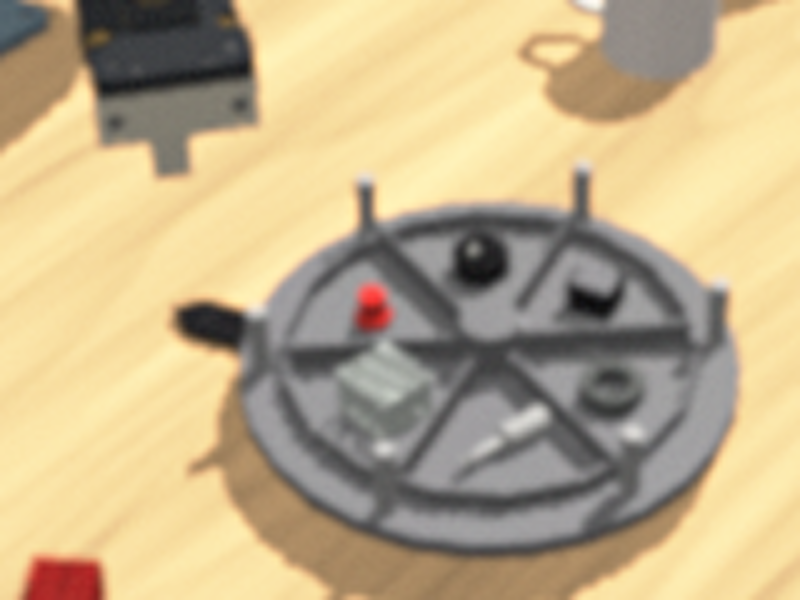

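Request:
{"name": "apply_moves", "arguments": {
  "moves": [0.05,0.06,-0.13,0,0,0,-1,0.05,0.06,-0.13,0,0,0,-1,0.05,0.06,-0.13,0,0,0,-1,0.05,0.05,-0.13,0,0,0,-1,0.05,0.05,-0.13,0,0,0,-1,0,0,-0.13,0,0,0,-1,0,0,-0.13,0,0,0,-1,0,0,-0.13,0,0,0,-1,0,0,-0.13,0,0,0,-1,0,0,0,0,0,0,-1]
}}

```text
time: 3.2
ee_pos: [0.5184, -0.1061, 0.0995]
orientation: [-0.001, 0.891, 0.454, -0.001]
force: [0.1, -0.0, -0.3]
finger_gap: 0.0002
```

```bash
python3 st.py 2
```

```text
t 3.2 [ 0.5184 -0.1061  0.0995] jaw -36.0 R 0.1324 ang -113.9 F [ 0.14 -0.   -0.3 ] gap 0.0002264712011674391
```

View pics/s2.png

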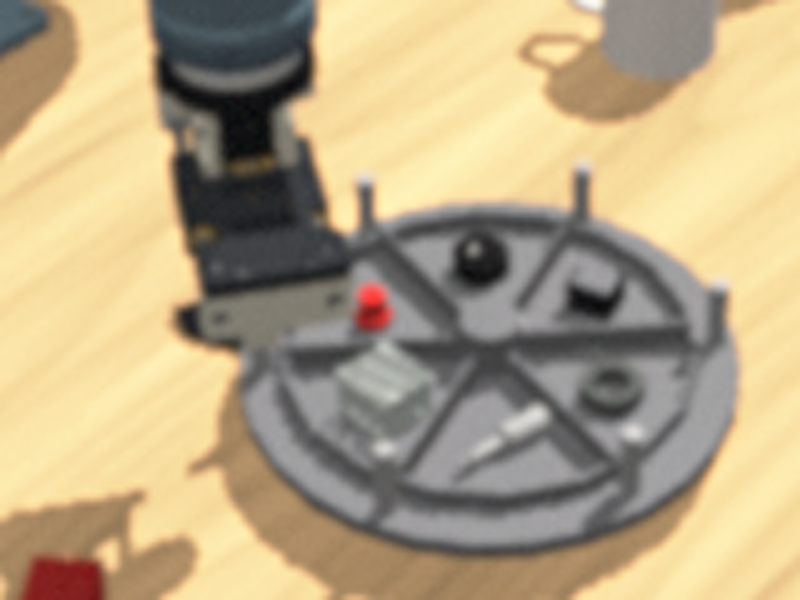

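View pics/t2.png

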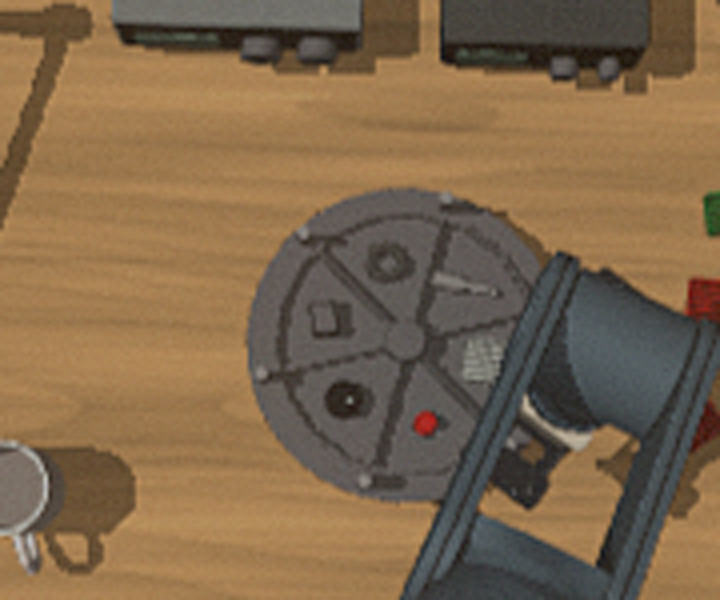

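```bash
python3 - <<'E'
from h import *
m=camera_model("scene");E=m["extrinsics"]
def pr(p):
    c=E[:3,:3]@np.array(p)+E[:3,3]; u=[m["fx"]*c[0]/c[2]+m["cx"],m["fy"]*c[1]/c[2]+m["cy"]]; return (np.round((u[0]-150)*5),np.round((u[1]-165)*5),c[2].round(3))
print("tcp",pr([.5184,-.1061,.0995]),"tcp+65",pr([.5184,-.1061,.1645]))
for a in range(-15,300,60):
    t=np.deg2rad(a);print(a,pr([.572+.127*np.cos(t),.015+.127*np.sin(t),.079]))
import cv2
im=get_image("scene");cv2.imwrite("pics/s2b.png",im[:,:,::-1])
im=get_image("wrist");cv2.imwrite("pics/w2b.png",im[:,:,::-1])
E
```

```text
tcp (np.float64(259.0), np.float64(340.0), np.float64(1.208)) tcp+65 (np.float64(251.0), np.float64(244.0), np.float64(1.167))
-15 (np.float64(630.0), np.float64(431.0), np.float64(1.185))
45 (np.float64(719.0), np.float64(282.0), np.float64(1.275))
105 (np.float64(582.0), np.float64(164.0), np.float64(1.357))
165 (np.float64(365.0), np.float64(175.0), np.float64(1.348))
225 (np.float64(255.0), np.float64(308.0), np.float64(1.257))
285 (np.float64(381.0), np.float64(446.0), np.float64(1.176))
```

View pics/w2b.png

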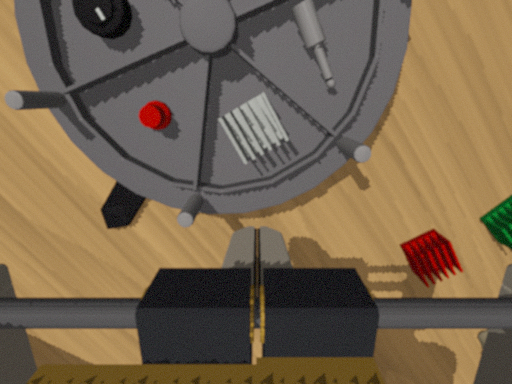

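```bash
python3 - <<'E'
from h import *
m=camera_model("scene");E=m["extrinsics"]
def pr(p):
    c=E[:3,:3]@np.array(p)+E[:3,3]; u=[m["fx"]*c[0]/c[2]+m["cx"],m["fy"]*c[1]/c[2]+m["cy"]]; return (np.round((u[0]-150)*5),np.round((u[1]-165)*5),c[2].round(3))
print("s1 tcp",pr([.4962,-.1321,.2182]))
import cv2
im=cv2.imread("pics/s2b.png")[190:270,170:250];cv2.imwrite("pics/s2c.png",cv2.resize(im,None,fx=7,fy=7,interpolation=cv2.INTER_CUBIC))
E
```

```text
s1 tcp (np.float64(173.0), np.float64(167.0), np.float64(1.129))
```

View pics/s2c.png

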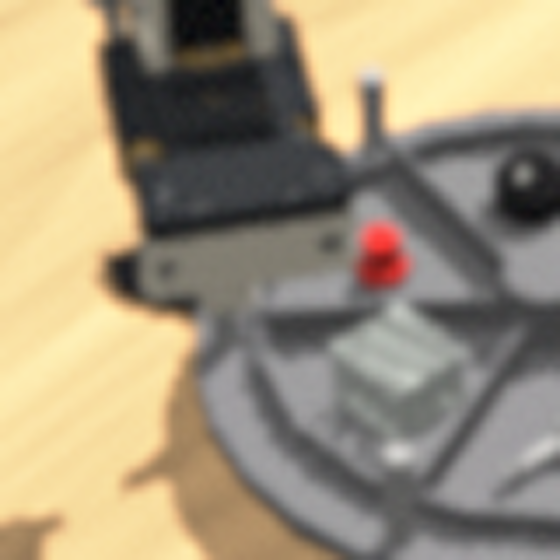

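Request:
{"name": "apply_moves", "arguments": {
  "moves": [0.02,0.03,-0.1,0,0,0,-1,0,0,-0.1,0,0,0,-1,0,0,-0.1,0,0,0,-1,0,0,-0.1,0,0,0,-1,0,0,0,0,0,0,-1,0,0,0,0,0,0,-1,0,0,0,0,0,0,-1,0,0,0,0,0,0,-1,0,0,0,0,0,0,-1,0,0,0,0,0,0,-1]
}}

```text
time: 4.4
ee_pos: [0.522, -0.1035, 0.0619]
orientation: [0.0, 0.891, 0.454, 0.0]
force: [-0.4, -0.5, -0.6]
finger_gap: 0.0009
```

```bash
python3 st.py; cat > arc.py <<'E'
from h import *
import sys
a0,a1,n,R=map(float,sys.argv[1:5]); n=int(n)
c=np.array([.572,.015]); p=observe()["ee_pos"][:2]
for k in range(1,n+1):
    a=np.deg2rad(a0+(a1-a0)*k/n); q=c+R*np.array([np.cos(a),np.sin(a)])
    print(((q-p)*10).round(3), round((a1-a0)/n/60,3)); p=q
E
python3 arc.py -114 -147 10 .130
```

```text
t 4.4 [ 0.522  -0.1035  0.0619] jaw -36.0 R 0.1286 ang -112.9 F [-0.43 -0.51 -0.55] gap 0.0008977019735461696
[-0.096  0.03 ] -0.055
[-0.066  0.036] -0.055
[-0.063  0.04 ] -0.055
[-0.061  0.044] -0.055
[-0.058  0.047] -0.055
[-0.056  0.05 ] -0.055
[-0.053  0.053] -0.055
[-0.049  0.056] -0.055
[-0.046  0.059] -0.055
[-0.043  0.062] -0.055
```

Request:
{"name": "apply_moves", "arguments": {
  "moves": [-0.09,0.03,-0.03,0,0,-0.055,-1,-0.066,0.036,0,0,0,-0.055,-1,-0.063,0.04,0,0,0,-0.055,-1,-0.061,0.044,0,0,0,-0.055,-1,-0.058,0.047,0,0,0,-0.055,-1,-0.056,0.05,0,0,0,-0.055,-1,-0.053,0.053,0,0,0,-0.055,-1,-0.049,0.056,0,0,0,-0.055,-1,-0.046,0.059,0,0,0,-0.055,-1,-0.043,0.062,0,0,0,-0.055,-1]
}}

```text
time: 5.4
ee_pos: [0.4633, -0.0561, 0.0589]
orientation: [0.001, 0.983, 0.181, 0.0]
force: [0.0, -1.6, -0.7]
finger_gap: 0.0005
```

```bash
python3 st.py 3;python3 arc.py -147 -173 10 .130
```

```text
t 5.4 [ 0.4633 -0.0561  0.0589] jaw -69.1 R 0.1299 ang -146.8 F [ 0.04 -1.62 -0.67] gap 0.00045794899689777094
[-0.029  0.045] -0.043
[-0.029  0.052] -0.043
[-0.026  0.053] -0.043
[-0.024  0.054] -0.043
[-0.021  0.055] -0.043
[-0.019  0.056] -0.043
[-0.016  0.057] -0.043
[-0.014  0.057] -0.043
[-0.011  0.058] -0.043
[-0.009  0.058] -0.043
```

View pics/s3.png

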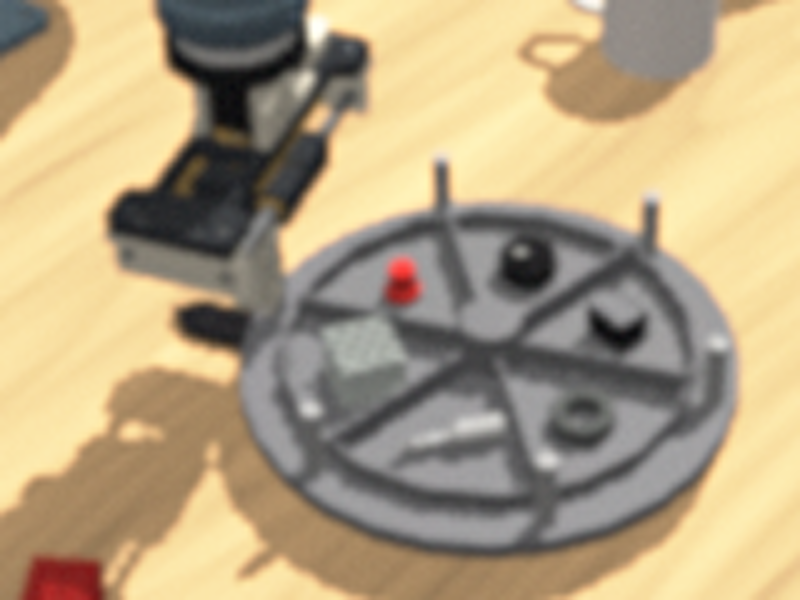

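View pics/t3.png

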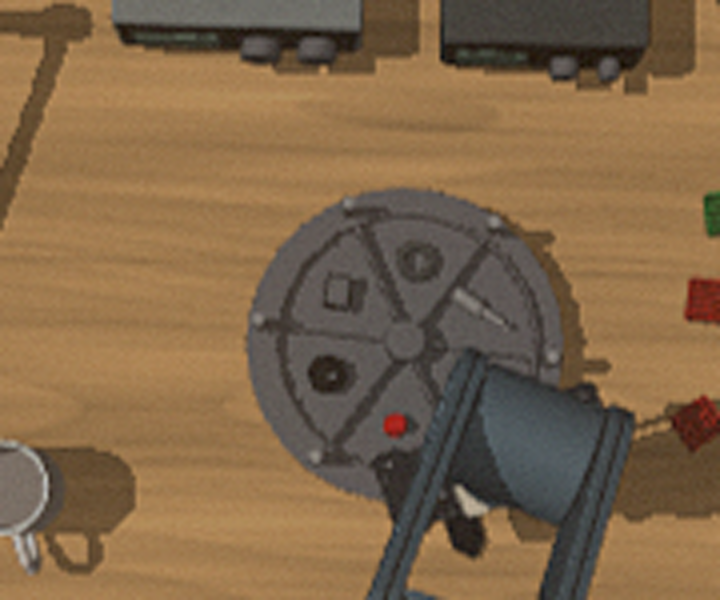

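```bash
cat > pf.py <<'E'
from h import *
import sys,ast
P=[ray("top",crop(p,160,110,4),.079) for p in ast.literal_eval(sys.argv[1])]
x,r=fit(P); print(x.round(4),"ang mod60",np.rad2deg(x[2])%60,"err mm",(r*1000).round(1).tolist())
E
python3 pf.py "[(349,204),(494,221),(553,356),(260,319),(317,456)]"
```

```text
[0.5719 0.0159 0.4267] ang mod60 24.44546518383988 err mm [[-1.0, -0.4], [-0.1, 0.9], [0.0, 0.9], [0.6, -0.9], [0.5, -0.5]]
```

Request:
{"name": "apply_moves", "arguments": {
  "moves": [-0.029,0.045,0,0,0,-0.043,-1,-0.029,0.052,0,0,0,-0.043,-1,-0.026,0.053,0,0,0,-0.043,-1,-0.024,0.054,0,0,0,-0.043,-1,-0.021,0.055,0,0,0,-0.043,-1,-0.019,0.056,0,0,0,-0.043,-1,-0.016,0.057,0,0,0,-0.043,-1,-0.014,0.057,0,0,0,-0.043,-1,-0.011,0.058,0,0,0,-0.043,-1,-0.009,0.058,0,0,0,-0.043,-1]
}}

```text
time: 6.5
ee_pos: [0.4436, -0.0016, 0.0588]
orientation: [0.0, 0.999, -0.042, -0.0]
force: [-0.7, -1.3, 0.4]
finger_gap: 0.0003
```

```bash
python3 st.py 4;python3 arc.py -173 -182 8 .130
```

```text
t 6.5 [ 0.4436 -0.0016  0.0588] jaw -94.8 R 0.1295 ang -172.6 F [-0.71 -1.33  0.4 ] gap 0.0003216265509013537
[-0.01   0.027] -0.019
[-0.002  0.025] -0.019
[-0.002  0.025] -0.019
[-0.001  0.025] -0.019
[-0.001  0.026] -0.019
[-0.     0.026] -0.019
[0.    0.026] -0.019
[0.001 0.026] -0.019
```

View pics/s4.png

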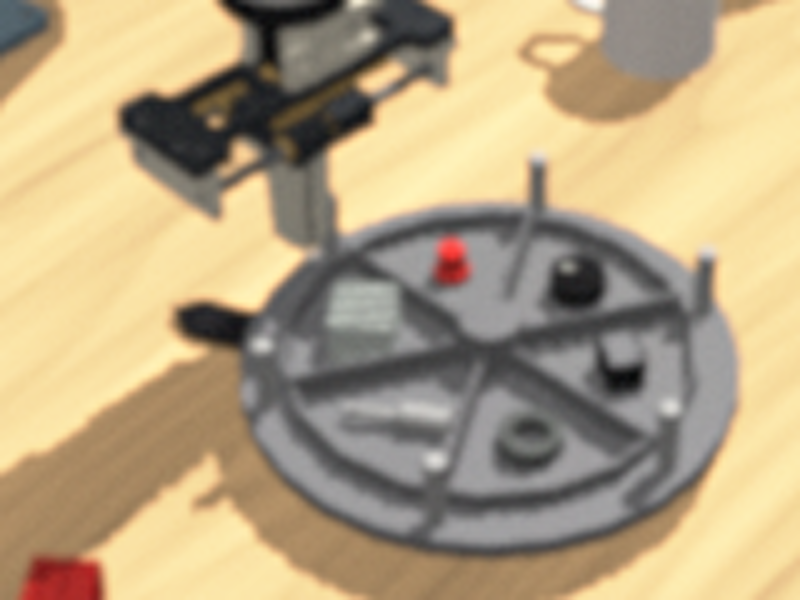

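View pics/t4.png

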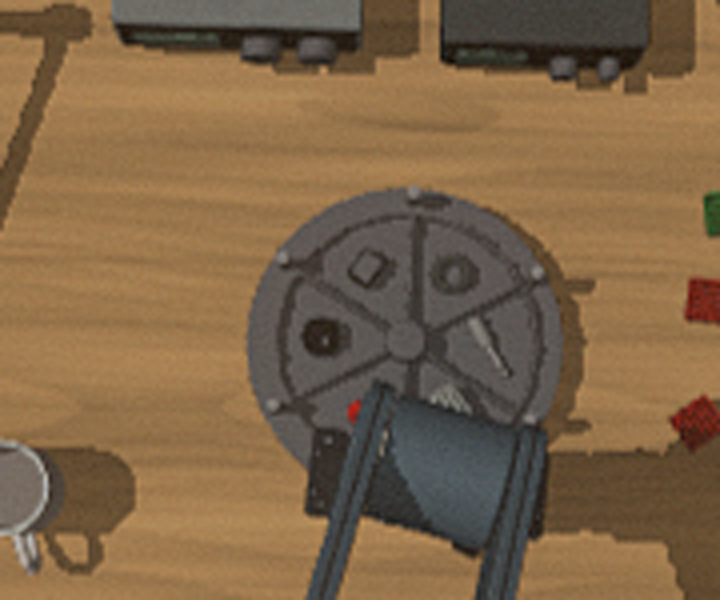

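```bash
python3 pf.py "[(414,194),(537,271),(273,405),(284,258),(530,423)]"
```

```text
[ 0.5707  0.0163 -0.0342] ang mod60 58.0385603346513 err mm [[-0.9, 0.4], [2.1, 1.0], [0.4, -0.4], [0.1, -1.5], [-1.7, 0.6]]
```

Request:
{"name": "apply_moves", "arguments": {
  "moves": [-0.006,0.026,0,0,0,-0.018,-1,-0.002,0.026,0,0,0,-0.018,-1,-0.002,0.025,0,0,0,-0.018,-1,-0.001,0.025,0,0,0,-0.018,-1,-0.001,0.025,0,0,0,-0.018,-1,0,0.025,0,0,0,-0.018,-1,0,0.025,0,0,0,-0.018,-1,0,0,0,0,0,0,-1,0,0,0,0,0,0,-1,0,0,0,0,0,0,-1]
}}

```text
time: 7.6
ee_pos: [0.442, 0.0167, 0.0585]
orientation: [-0.0, 0.994, -0.108, -0.0]
force: [-0.4, -0.1, -0.0]
finger_gap: 0.0006
```

```bash
python3 st.py 5; python3 arc.py -180 -170 5 .135
```

```text
t 7.6 [0.442  0.0167 0.0585] jaw -102.4 R 0.13 ang 179.3 F [-0.37 -0.06 -0.03] gap 0.0006230295419881744
[-0.051 -0.062] 0.033
[ 0.002 -0.047] 0.033
[ 0.004 -0.047] 0.033
[ 0.006 -0.047] 0.033
[ 0.007 -0.047] 0.033
```

View pics/s5.png

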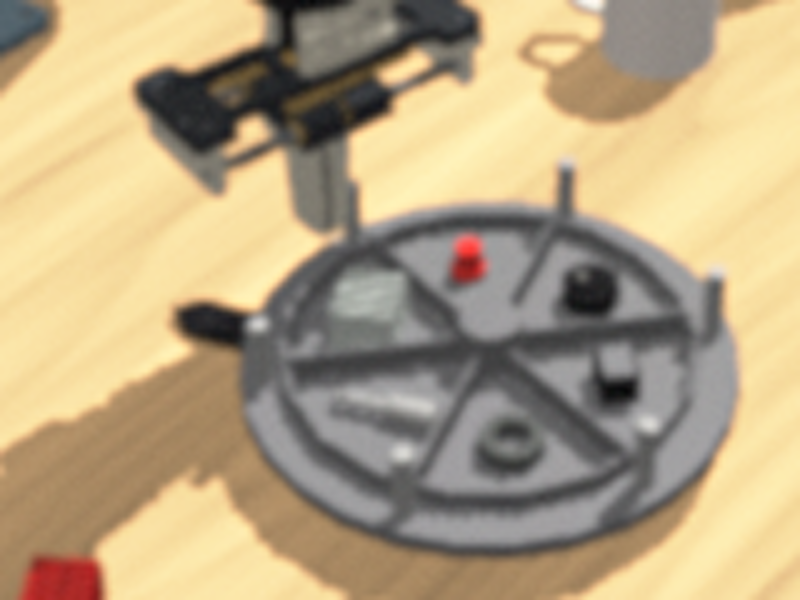

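View pics/t5.png

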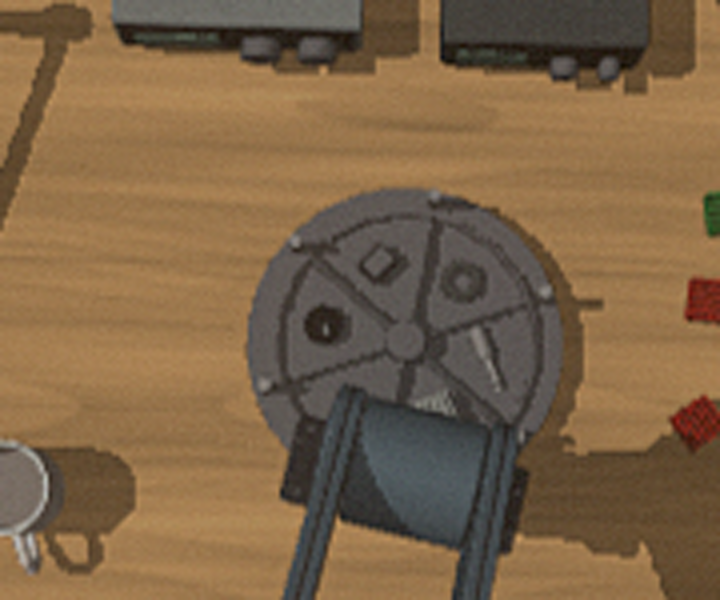

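```bash
python3 pf.py "[(434,197),(545,292),(521,436),(265,384),(297,242)]"
```

```text
[ 0.5712  0.0157 -0.1716] ang mod60 50.16878802406962 err mm [[-1.7, 1.0], [-0.4, 1.6], [0.7, -1.6], [1.7, 0.4], [-0.3, -1.4]]
```

Request:
{"name": "apply_moves", "arguments": {
  "moves": [0,-0.06,0,0,0,0,-1,-0.03,-0.1,0,0,0,0,-1,-0.1,-0.1,0,0,0,0,-1,-0.1,0,0.2,0,0,0,-1,0,0,0.3,0,0,0,-1,0,-0.1,0.3,0,0,0,-1,0,-0.3,0.3,0,0,0,-1,0,-0.4,0.3,0,0,0,-1,0,-0.4,0,0,0,0,-1,0,-0.4,0,0,0,0,-1]
}}

```text
time: 8.7
ee_pos: [0.4187, -0.1719, 0.1999]
orientation: [0.001, 0.994, -0.108, 0.001]
force: [0.0, 1.6, -0.3]
finger_gap: 0.0004
```

Request:
{"name": "apply_moves", "arguments": {
  "moves": [0,-0.3,0,0,0,0,-1,0,-0.3,0,0,0,0,-1,0,-0.3,0,0,0,0,-1,0,-0.3,0,0,0,0,-1,0,-0.3,0,0,0,0,-1,0,-0.2,0,0,0,0,-1,0,0,0,0,0,0,-1,0,0,0,0,0,0,-1,0,0,0,0,0,0,-1,0,0,0,0,0,0,-1]
}}

```text
time: 9.7
ee_pos: [0.4194, -0.3384, 0.1988]
orientation: [-0.0, 0.994, -0.107, -0.0]
force: [0.4, -0.2, -0.8]
finger_gap: 0.0006
```

```bash
python3 st.py 6
```

```text
t 9.7 [ 0.4194 -0.3384  0.1988] jaw -102.3 R 0.3849 ang -113.4 F [ 0.41 -0.24 -0.81] gap 0.0005769175416638999
```

View pics/s6.png

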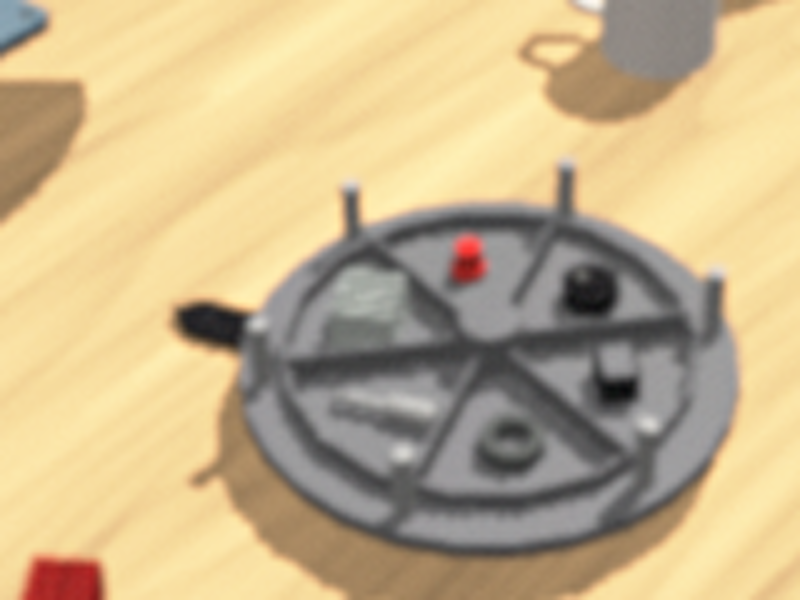

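View pics/t6.png

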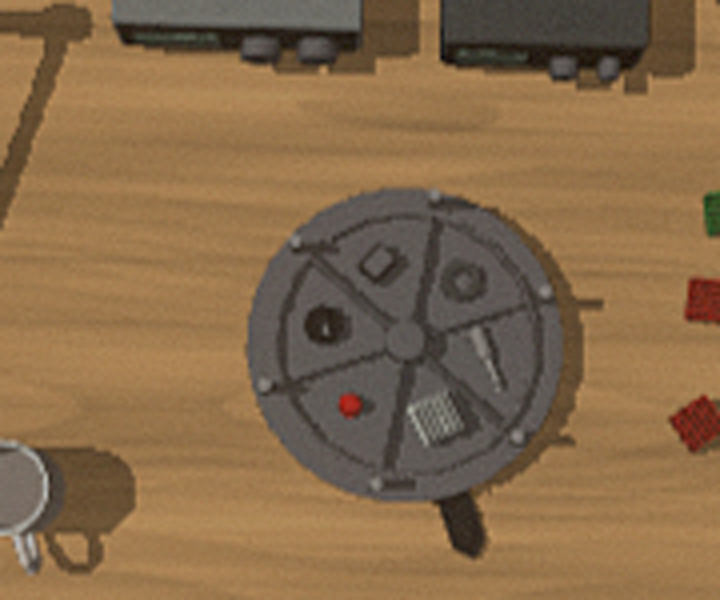

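```bash
python3 pf.py "[(434,196),(545,291),(518,437),(376,484),(265,384),(296,242)]"; python3 - <<'E'
from h import *
import cv2
c=np.array([.5712,.0159])
def A(p,z):
    q=ray("top",crop(p,160,110,4),z)[:2]-c; return (np.hypot(*q)*1000).round(1),np.rad2deg(np.arctan2(q[1],q[0])).round(1)
print("hs",A((436,417),.062),"tip",A((473,557),.008),"tong base mid",A((460,500),.008),"axis hub",A((407,341),.055))
im=cv2.imread("pics/t6.png")[380:580,350:530];cv2.imwrite("pics/t6c.png",cv2.resize(im,None,fx=3,fy=3,interpolation=cv2.INTER_CUBIC))
E
```

```text
[ 0.5714  0.0165 -0.1745] ang mod60 50.00464529043457 err mm [[-1.0, 0.6], [0.5, 0.9], [-0.2, -0.1], [0.3, 0.2], [1.2, -0.5], [-0.9, -1.1]]
hs (np.float64(70.7), np.float64(-157.2)) tip (np.float64(195.4), np.float64(-160.6)) tong base mid (np.float64(144.3), np.float64(-158.7)) axis hub (np.float64(1.3), np.float64(-59.0))
```

View pics/t6c.png

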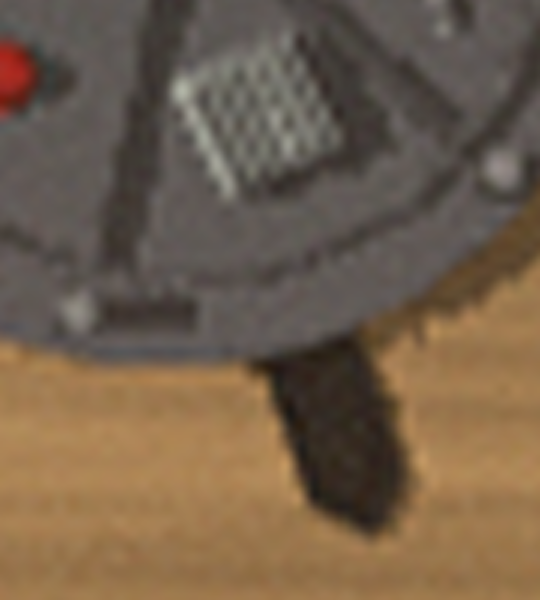

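```bash
python3 -c "
from cell import *
print(job_done())"
```

```text
the job is handed in; nothing more can be done
None
```

I turned the organiser about 55° clockwise (seen from above) by pushing one rim post with the closed fingers. Then I backed off, drew the arm clear and handed the job in at about 10 s of the 51 s allowed.

**Last checks (top view, arm clear):**
- **Bay:** its middle is at −160.0°. The pointer reads −158.7° to −160.6° depending on which tongue point I use, so they agree to about 1° against a limit of 12.6°.
- **Heatsink:** its centre is at −157.2°, about 71 mm from the axis. That puts it 2 to 4 mm off the pointer's line, against a limit of 14 mm.
- **Parts:** all six still stand in their bays, and the arm touches nothing. I did not measure rest directly. The tray read 50.2° in the picture before I let go and 50.0° after, which is within reading error.
- **Other things on the desk:** the mug looks unmoved in the last pictures. The speaker cube, morse key and boom were outside them, but the arm did not go near them.

**Disagreement:** the scene camera put the pointer 1 to 2.5° away from the top camera's reading. That is well inside the limits, so I did not correct for it.

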